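Unbolt the shaker's splash guard and hold its self-closing gate ajar

TASK

A colleague has to reach the flask on the shaker, so open its splash guard: pull the grey snap cap that covers the bolt's nose off along its rails, away from the gate, right to its stop; then lift the drooping barrel bolt by its knob so that its button nose clears the bent-up lip of the keeper, and draw it all the way back without forcing it. Swing the gate open until its free edge stands about 10 cm out from where it was, with the bolt still drawn and the cap still off, and finish while holding it there, because the spring hinge shuts it when it is let go; leave the other things on the bench where they are.

Things in the scene. Friction and masses are not known exactly. Their poses are not given: they have to be found in the camera images.
- guard: Fixed splash guard round a bench shaker: aluminium posts and rails 150 mm high with clear panels, open at the top, footprint 220 (x) x 320 (y) mm. Origin: centre of the footprint on the table. Axes: -x is the front, where the gate is (towards the robot at yaw 0), +y the hinge side, -y the keeper side, z up. It stands at a different place and yaw (within 0.25 rad) each time.
- keeper: Steel keeper on the latch post (origin, axes as guard). Open-topped trough along y, 28 mm long, 28 wide inside, centre (-0.134, -0.150) in the guard's frame, front wall top 135 mm above the table; at its gate end (y = -0.138) a 4 mm lip is bent up, top at 111.5 mm. The bolt's nose lies in it, the rod over the lip. Two rails for the cap run on to a cross bar at y = -0.192, top at 140 mm.
- cap_slide (a joint): How far the grey snap cap has been slid off along the keeper's two rails, 0 to 0.026 m (stop), positive towards the guard's -y, away from the gate. At 0 it lies right above the bolt's nose, so that the bolt cannot be lifted more than 1 to 2 mm. A ball detent holds it: about 5 N to pull it past the click, between 2 and 8 mm; beyond that it stays where it is left. From 0.020 on the bolt is free.
- cap_grip (a point): Centre of the cap's grip, an upright ribbed block 24 (guard x) x 20 (guard y) mm, top 16.5 mm above this point; a flange 38 x 26 mm has its top 19.5 mm below it. Take it from above by its +y and -y faces; the latch post's front (top 153 mm above the table) is 24 mm behind the grip's axis. At cap_slide 0: 166 mm above the table, at (-0.134, -0.150) in the guard's frame. Axes as the guard's.
- gate: The gate: aluminium frame with a clear panel, 231 mm wide, 16 mm thick, top 150 mm above the table, hinged on the guard's +y front post, opening towards -x of the guard. Origin: on the hinge line at table height. Its own -y axis points from the hinge to the free edge. It carries the bolt.
- gate_hinge (a joint): Angle of the gate, rad: 0 shut, positive opens towards the guard's -x. A closing spring pulls it shut with 0.25 N m at 0, rising to 0.5 N m at 0.5 rad (about 2 to 4 N at the knob). Stop at 1.4. The bolt in the keeper keeps it shut.
- hinge_line (a point): Point of the vertical hinge line, 150 mm above the table, at (-0.110, +0.118) in the guard's frame. Fixed to the guard.
- gate_edge (a point): Top front corner of the gate's free edge, 234 mm from the hinge line, 150 mm above the table. It stands 100 mm from its shut position at a gate angle of 0.43 rad.
- bolt: Steel barrel bolt on the gate: rod 12 mm across along the gate's y, 24 mm in front of the gate's face, with a button nose 24 mm across at its -y end (86 to 98 mm from the knob's axis) and an upright knob. Origin: on the rod's axis below the knob, 118 mm above the table when it hangs low. It lies loose in two tall worn stirrups and so hangs 10 mm low.
- bolt_draw (a joint): How far the bolt is drawn back, m: 0 pushed in, 0.042 fully back (a stop), positive towards the hinge (the gate's +y). Sliding friction 1.5 N. It starts between 0 and 0.004. While it hangs low the nose meets the keeper's lip at 0.006; lifted, it is clear of the keeper from 0.024 on. It stays where it is left.
- bolt_lift (a joint): How far the bolt is lifted in its stirrups, m: 0 hanging low, 0.010 at the top (a stop). It needs at least 0.0055 to pass over the lip. It falls back when let go (about 1.2 N); once it is fully drawn this does no harm.
- knob (a point): Centre of the bolt's knob: upright black cylinder 16 mm across, from 16 mm below to 15 mm above this point, a 19 mm rim on top to 20 mm above. It is 40 mm above the rod's axis (158 mm above the table when low), 24 mm in front of the gate's face, 90 mm from the cap when pushed in; 138 mm from the hinge line when fully drawn. Take it from above by its +y and -y sides; the gate can be pulled by it.
- tip_box: Blue pipette tip box with a clear lid, 76 x 122 x 68 mm; a bystander, to be left alone. Origin: centre of its underside.
- wash_bottle: White wash bottle with a bent spout, 62 x 99 x 181 mm; a bystander, to be left alone. Origin: centre of its underside.
- timer: Small flat white timer, 62 x 62 x 18 mm; a bystander, to be left alone. Origin: centre of its underside.
- petri_dish: Clear petri dish, 68 mm across, 14 mm high; a bystander, to be left alone. Origin: centre of its underside.
- marker: Felt marker, 141 mm long, 12 mm thick, lying; a bystander, to be left alone. Origin: centre of its underside.
- weighing_bottle: Small stoppered glass weighing bottle, 37 mm across, 51 mm high; a bystander, to be left alone. Origin: centre of its underside.
- media_bottle: Large brown bottle with a blue cap, 85 mm across, 189 mm high; a bystander, to be left alone. Origin: centre of its underside.

How it is judged:
By the outcome, as a careful person would: the job done as asked, in the order asked, and still so for the second after the job is handed in, while the arm keeps its last pose, push and grip.
It also fails if it takes over 51 s, if anything falls off the work surface, if the arm or the gripper's body presses on something with over 40 N, if the wrist force passes 120 N, or if a joint passes its speed limit or range.

ROBOT

A 6-joint arm with a two-finger parallel gripper is mounted at the origin on a cart in front of the work surface, level with it; the furniture and walls round the work are solid. World frame = base frame: x ahead of the robot, y to its left, z up, the work surface at z = 0. Lengths are in m, angles in rad, forces in N, time in s.
With the tool pointing down it reaches from about 0.3 to 0.875 m from the base axis. Payload 6.4 kg.
Tool frame: the origin (TCP) lies midway between the tips of the shut fingers; the grasp point (between the pads) lies ctrl.grip_depth behind it (ctrl.grip_depth is the distance from the TCP to the grasp point, in m); x points along the fingers, y is the direction in which the jaws open and shut, and the axes are right-handed (so a half turn about x gives the same grasp; the last joint's range is limited). The gripper opens to 85 mm and grips with 20 to 120 N. Pads are 22 mm wide; open, the fingers measure 114 mm over their backs; the gripper's body (76 mm by 85 mm) begins 54 mm behind the grasp point. The pads swing forward as they close: fully open they stand 13 mm farther back than shut.
Start: joints at [-1.485, 0.181, 1.607, -0, 1.354, -0.206], TCP at [0.165, -0.551, 0.192] pointing down, gripper open.
Joint ranges: [-2.99, 2.99], [-0.89, 2.07], [0.3, 2.58], [-1.14, 4.28], [0, 2.63], [-3.12, 3.12]. Speed limits (rad/s): [2.57, 2.57, 3.01, 3.14, 3.14, 3.14].

INTERFACE

Orientations are given as a unit quaternion [w, x, y, z].
In Python, from bench import ctrl gives the robot as it stands.
- The arm moves only by the tool carry_out, never from a script. Its argument "motion" is one flat list of numbers, 7 for each row, row after row: the turn, a rotation vector about the tool's x, y, z in degrees, then the shift along the tool's x, y, z in m, then the gripper's target within -1 to 1 (shut at 1, half-way at 0, fully open at -1). A call has 1 to 10 rows; each row shifts and turns the pose as measured when the row begins, along the tool's axes as they then stand; what a row does not reach is not made up. A row lasts 1/10 s, in which the tool goes at most 50 mm and 8.59 degrees, less where a joint would pass 70% of its speed; a pose out of reach is approached as far as the arm can. A call with a gripper value outside its range is refused whole. The fingers move at their own pace and stop on an object; the grip force is fixed at half the most. Time passes only in rows, so rows that do not move let the fingers close. It gives the time, the measured TCP pose, the force and the opening at its end, in the units of the state.
- ctrl.get_obs(): the state, without advancing time (a new reading comes with each control period).
- ctrl.camera(name): name is "side" or "top"; returns the picture (420x560x3 uint8, blue, green, red); there is no depth.
- ctrl.camera_params(name): a dict with "mtx" (3x3 intrinsics, pixels), "pose" (4x4, takes a point from camera to world coordinates). Camera axes: x right, y down, z forward; pixel columns grow to the right and rows downward; lengths in m; the calibration is good to about 2 mm. A picture is of the moment at which its call begins. camera_params takes no time and is no camera call.
- ctrl.hand_in(): hands the job in, once; it reports no verdict.
Trained networks look in the newest picture that a camera, given by its name, has taken for a name from the list of things; names that differ only in an ending like _2 or _b are one class to them, and where a whole thing is asked for, a point or a joint stands for the part that bears it (a point fixed in the world has none). Each returns a list of dicts, best first, with "conf" (0 to 1); they miss things now and then, are a little off and sometimes report something else, mostly with a low value. They report only what shows in the picture. A call takes as long as a camera call.
- ctrl.boxes_of(camera, thing): "point" ([x, y, z] in m, in the coordinates of the camera as it stood for that picture, good to about 4 mm: the middle of the surface that is visible of it).
- ctrl.trace(camera, thing): "pixels" (420x560 bool, what is visible of it).
- ctrl.landmark_of(camera, thing): "point" ([x, y, z] in m, in the coordinates of the camera as it stood for that picture, good to about 4 mm: a listed point, or the origin of a listed thing).
The state is a dict: "time_s": time; "q": joint angles; "dq": joint speeds; "joint_efforts": joint torques, N m; "eef_pos": TCP position; "eef_rot": TCP orientation; "wrist_force": force on the tool from outside, world axes, zero at the start; "torque": the same for the moment, N m; "opening": opening from 0.0 (shut) to 1.0 (fully open).
Only numpy, scipy, OpenCV 4.12 (cv2) and the standard library are available. Lean on these libraries where they do the work, as an engineer would, in place of code of your own. Each camera call takes 0.05 s, during which the arm holds its last target. There are 200 camera calls.

## Working session

There is one attempt and no reset: what is moved stays moved. The work goes in short steps, Python scripts to look and compute and a tool call to move; the robot and the scene stay as the last step left them, time stands still between calls to the robot, and variables do not carry over. Pictures are saved under pics/ and viewed, about 8 in all and at most 12, crops included, and the job is handed in when it is done.

Besides the shell and the picture viewer there is one more tool, called by a JSON object that holds its "method" and its "body", one argument or row to a line. carry_out: Moves the arm, as the interface text tells. Its arguments: {"type":"object","properties":{"motion":{"type":"array"}},"required":["motion"]}

```bash
ls; mkdir -p pics
cat > h.py <<'E'
from bench import ctrl
import numpy as np, cv2
np.set_printoptions(precision=4,suppress=True)
def w(cam,p):
    T=np.array(ctrl.camera_params(cam)["pose"]); return T[:3,:3]@np.array(p)+T[:3,3]
def lm(cam,names):
    for n in names:
        for d in ctrl.landmark_of(cam,n)[:1]: print(cam,n,round(d["conf"],2),w(cam,d["point"]))
E
python3 - <<'E'
from h import *
o=ctrl.get_obs(); print({k:np.round(v,4) for k,v in o.items()}, ctrl.grip_depth)
a=ctrl.camera("side"); b=ctrl.camera("top")
cv2.imwrite("pics/a.png",np.vstack([a,b])[:, :] if 0 else a); cv2.imwrite("pics/b.png",b)
N=["guard","cap_grip","knob","hinge_line","gate_edge","keeper","bolt"]
lm("side",N); lm("top",N)
E
```

```text
pics
{'time_s': np.float64(0.0), 'q': array([-1.4853,  0.1815,  1.608 , -0.    ,  1.3538, -0.2063]), 'dq': array([ 0.001 ,  0.0019, -0.0004,  0.0007,  0.0005, -0.0009]), 'joint_efforts': array([ -0.0007, -44.4864, -35.1343,  -0.0003,   0.0089,  -0.    ]), 'eef_pos': array([ 0.1654, -0.5501,  0.1909]), 'eef_rot': array([ 0.1022,  0.6996,  0.1034, -0.6996]), 'wrist_force': array([-0.3794, -0.093 , -0.5155]), 'torque': array([ 0.0122, -0.0304, -0.0583]), 'opening': np.float64(1.0024)} 0.0187
side guard 0.64 [0.7113 0.0309 0.0012]
side cap_grip 0.62 [ 0.6102 -0.1438  0.1642]
side knob 0.54 [ 0.5908 -0.0542  0.1583]
side hinge_line 0.92 [0.5782 0.1245 0.1541]
side gate_edge 0.67 [ 0.6264 -0.1058  0.1509]
side bolt 0.62 [ 0.594  -0.0515  0.1214]
top guard 0.91 [ 0.7119  0.0306 -0.0004]
top cap_grip 0.64 [ 0.61   -0.1389  0.1643]
top knob 0.71 [ 0.5914 -0.048   0.1592]
top hinge_line 0.61 [0.5806 0.1275 0.1499]
top gate_edge 0.79 [ 0.6285 -0.1046  0.1543]
top keeper 0.28 [0.581  0.1248 0.1476]
top bolt 0.65 [ 0.5913 -0.0498  0.1201]
```

View pics/a.png

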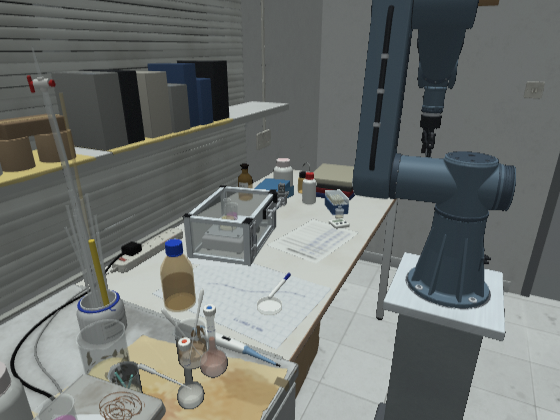

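View pics/b.png

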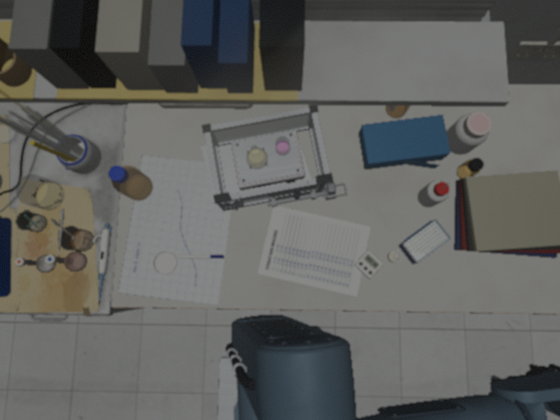

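Run:
```python
from h import *
from scipy.optimize import least_squares
from scipy.spatial.transform import Rotation as R
# fit guard pose
P=[((-.134,-.150),[(.6102,-.1438),(.61,-.1389)]),((-.11,.118),[(.5782,.1245),(.5806,.1275)]),((-.126,-.116),[(.6264,-.1058),(.6285,-.1046)]),((0,0),[(.7113,.0309),(.7119,.0306)])]
def X(s,p): c,n=np.cos(s[2]),np.sin(s[2]); return np.array([s[0]+c*p[0]-n*p[1],s[1]+n*p[0]+c*p[1]])
f=lambda s:np.concatenate([X(s,p)-np.array(m) for p,ms in P if p!=(-.126,-.116) for m in ms])
r=least_squares(f,[.71,.03,.1]); s=r.x; print("guard",s,r.fun)
for n,p in dict(cap=(-.134,-.15),knob0=(-.142,-.06),edge=(-.118,-.116)).items(): print(n,X(s,p))
q=ctrl.get_obs()["eef_rot"]; print(R.from_quat(np.roll(q,-1)).as_matrix())
```

```text
guard [0.7113 0.0318 0.2001] [-0.0004  0.0019 -0.0002 -0.003   0.0018  0.001  -0.0006 -0.002  -0.
  0.0009 -0.0006  0.0012]
cap [ 0.6098 -0.1419]
knob0 [ 0.584  -0.0553]
edge [ 0.6187 -0.1054]
[[ 0.      0.2877 -0.9577]
 [-0.     -0.9577 -0.2877]
 [-1.      0.     -0.    ]]
```

Both views agree: the guard is at about (0.711, 0.032) with yaw 0.20. The cap is on the right end of the gate front, around (335,190) in the top view, and the bystanders are well away from it. I'll go above the cap.

{"method": "carry_out", "body": {
  "motion": [5.26,0,0,-0.045,0,0,-1,0,0,0,0,-0.024,-0.04,-1,0,0,0,0,-0.024,-0.04,-1,0,0,0,0,-0.024,-0.04,-1,0,0,0,0,-0.024,-0.04,-1,0,0,0,0,-0.024,-0.04,-1,0,0,0,0,-0.024,-0.04,-1,0,0,0,0,-0.024,-0.04,-1,0,0,0,0,-0.024,-0.04,-1,0,0,0,0,-0.024,-0.04,-1]
}}

```text
time_s: 1.8
eef_pos: [0.4842, -0.2646, 0.2399]
eef_rot: [0.067, 0.705, 0.063, -0.703]
wrist_force: [-0.2, -0.3, 0.4]
opening: 0.996
```

```bash
cat >> h.py <<'E'
from scipy.spatial.transform import Rotation as R
def to(p,yaw=0.2):
    "shift in tool axes and turn to reach TCP p with tool y = -gate y"
    o=ctrl.get_obs(); M=R.from_quat(np.roll(o["eef_rot"],-1)); 
    c,s=np.cos(yaw),np.sin(yaw)
    D=R.from_matrix(np.array([[0,s,-c],[0,-c,-s],[-1,0,0]]))
    print("t",round(float(o["time_s"]),2),"pos",o["eef_pos"],"F",o["wrist_force"],"open",round(float(o["opening"]),3),
     "turn",(M.inv()*D).as_rotvec(degrees=True),"shift",M.inv().apply(np.array(p)-o["eef_pos"]))
E
python3 -c "
from h import *
to((.610,-.1415,.24))"
```

```text
t 1.8 pos [ 0.4842 -0.2646  0.2399] F [-0.1613 -0.3167  0.3951] open 0.996 turn [-0.9407 -0.1205 -0.2927] shift [-0.0002 -0.098  -0.1461]
```

{"method": "carry_out", "body": {
  "motion": [-0.9,0,-0.3,0,-0.024,-0.036,-1,0,0,0,0,-0.024,-0.036,-1,0,0,0,0,-0.024,-0.036,-1,0,0,0,0,-0.024,-0.036,-1,0,0,0,0,0,0,-1,0,0,0,0,0,0,-1]
}}

```text
time_s: 2.4
eef_pos: [0.6149, -0.1306, 0.2401]
eef_rot: [0.073, 0.705, 0.074, -0.702]
wrist_force: [-0.2, -1.2, -0.2]
opening: 1.005
```

Run:
```python
from h import *
to((.610,-.1415,.154))
a=ctrl.camera("side"); b=ctrl.camera("top")
N=["cap_grip","knob","hinge_line","gate_edge"]
lm("side",N); lm("top",N)
A=cv2.resize(a[160:280,170:330],(600,450),interpolation=cv2.INTER_CUBIC)
cv2.imwrite("pics/c.png",A)
```

```text
t 2.4 pos [ 0.6149 -0.1306  0.2401] F [-0.1676 -1.2145 -0.2198] open 1.005 turn [ 0.4718 -0.2266  0.0005] shift [0.0861 0.0097 0.0074]
side cap_grip 0.69 [ 0.6123 -0.1464  0.1684]
side knob 0.6 [ 0.5894 -0.055   0.1581]
side hinge_line 0.89 [0.582  0.1232 0.1525]
top cap_grip 0.42 [ 0.6112 -0.1361  0.166 ]
top knob 0.56 [ 0.5938 -0.0485  0.1573]
top hinge_line 0.66 [0.582  0.1257 0.1496]
top gate_edge 0.61 [ 0.6314 -0.104   0.1504]
```

View pics/c.png

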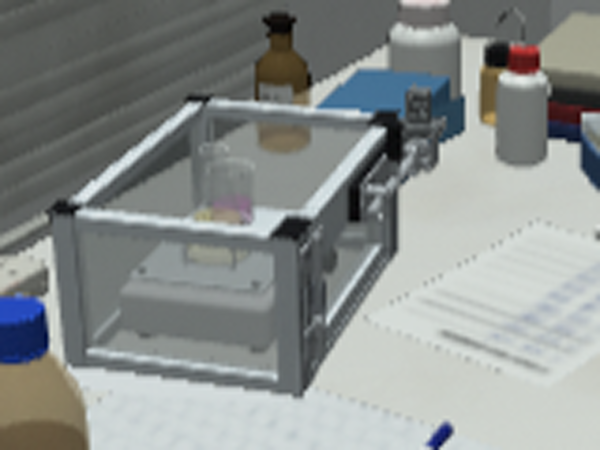

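The close-up shows the cap as a grey block near (420,120), but no gripper above it. I'll check the full picture.

Run:
```python
from h import *
a=ctrl.camera("side"); b=ctrl.camera("top")
cv2.imwrite("pics/d.png",np.hstack([cv2.resize(a,(400,300)),cv2.resize(b,(400,300))]))
for c in("side","top"):
  p=ctrl.camera_params(c);T=np.linalg.inv(p["pose"])
  for q in [ctrl.get_obs()["eef_pos"],[.61,-.1415,.166],[.591,-.052,.158]]:
    v=p["mtx"]@(T[:3,:3]@np.array(q)+T[:3,3]); print(c,q,v[:2]/v[2])
print(ctrl.get_obs()["time_s"])
```

```text
side [ 0.6145 -0.1318  0.2406] [279.0693 168.717 ]
side [0.61, -0.1415, 0.166] [281.3172 187.6461]
side [0.591, -0.052, 0.158] [274.9744 198.0487]
top [ 0.6145 -0.1318  0.2406] [329.2043 181.0382]
top [0.61, -0.1415, 0.166] [330.4337 189.0057]
top [0.591, -0.052, 0.158] [296.4409 196.228 ]
3.0
```

View pics/d.png

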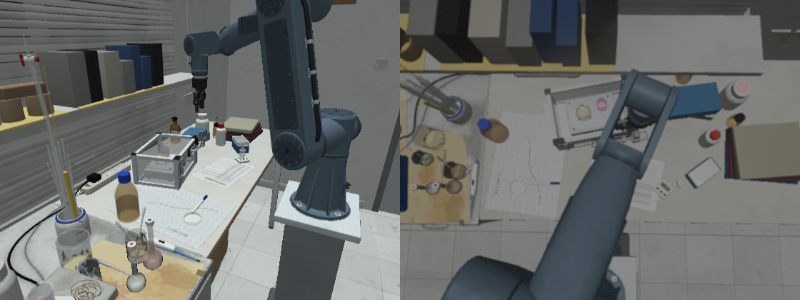

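In the full side view the gripper tip is at about (279,151), but the reported TCP projects to (279,169). I'll zoom in on that before descending.

Run:
```python
from h import *
a=ctrl.camera("side"); b=ctrl.camera("top")
A=cv2.resize(a[90:210,235:325],(450,600),interpolation=cv2.INTER_CUBIC)
p=ctrl.camera_params("side");T=np.linalg.inv(p["pose"])
e=ctrl.get_obs()["eef_pos"]
for dz in (0,.05,.1,.2):
  v=p["mtx"]@(T[:3,:3]@(e+[0,0,dz])+T[:3,3]); u=v[:2]/v[2]; print(dz,u)
  cv2.drawMarker(A,tuple(int(x) for x in (u-[235,90])*5),(0,0,255),0,12)
cv2.imwrite("pics/e.png",A); print(p)
```

```text
0 [279.0217 168.751 ]
0.05 [279.0193 155.2165]
0.1 [279.0169 141.3069]
0.2 [279.0118 112.2983]
{'mtx': array([[396.7278,   0.    , 277.5305],
       [  0.    , 396.7278, 213.8448],
       [  0.    ,   0.    ,   1.    ]]), 'pose': array([[-0.8945, -0.1717,  0.4128, -0.001 ],
       [-0.447 ,  0.3469, -0.8245,  1.1108],
       [-0.0016, -0.9221, -0.387 ,  0.6455],
       [ 0.    ,  0.    ,  0.    ,  1.    ]])}
```

View pics/e.png

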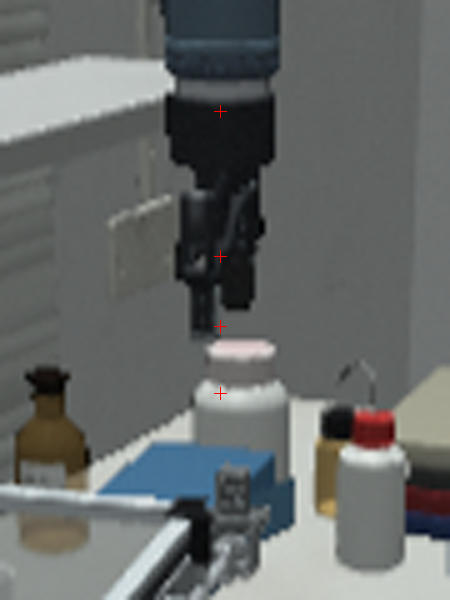

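The crop shows the cap grip at crop (232,488), right where it projects. The open fingertips are at crop rows 308–335, roughly 40 mm higher than the TCP reading suggests, and only about 13 mm of that is explained by the fingers being open. I'll centre and descend part-way, staying clear of the cap even if the reading is right, and then compare again.

{"method": "carry_out", "body": {
  "motion": [0.5,-0.2,0,0.01,0.0097,0.0074,-1,0,0,0,0.02,0,0,-1,0,0,0,0.02,0,0,-1,0,0,0,0,0,0,-1]
}}

```text
time_s: 3.5
eef_pos: [0.6083, -0.1452, 0.1877]
eef_rot: [0.069, 0.704, 0.069, -0.703]
wrist_force: [0.0, -0.2, 0.6]
opening: 1.003
```

Run:
```python
from h import *
a=ctrl.camera("side"); b=ctrl.camera("top")
to((.610,-.1415,.154))
A=cv2.resize(a[120:210,240:320],(400,450),interpolation=cv2.INTER_CUBIC)
B=cv2.resize(b[140:230,285:365],(400,450),interpolation=cv2.INTER_CUBIC)
e=ctrl.get_obs()["eef_pos"]
for c,I,o in (("side",A,[240,120]),("top",B,[285,140])):
 p=ctrl.camera_params(c);T=np.linalg.inv(p["pose"])
 for P in (e,[.61,-.1415,.1825]):
  v=p["mtx"]@(T[:3,:3]@np.array(P)+T[:3,3]); u=v[:2]/v[2]
  cv2.drawMarker(I,tuple(int(x) for x in (u-o)*5),(0,0,255),0,12)
cv2.imwrite("pics/f.png",np.hstack([A,B]))
lm("side",["cap_grip"]);lm("top",["cap_grip"])
```

```text
t 3.6 pos [ 0.6101 -0.1456  0.191 ] F [ 0.2631 -0.3059 -0.263 ] open 0.999 turn [-0.239  -0.26   -0.2153] shift [ 0.037  -0.0042 -0.0006]
side cap_grip 0.59 [ 0.6071 -0.147   0.1657]
top cap_grip 0.67 [ 0.6113 -0.14    0.1676]
```

View pics/f.png

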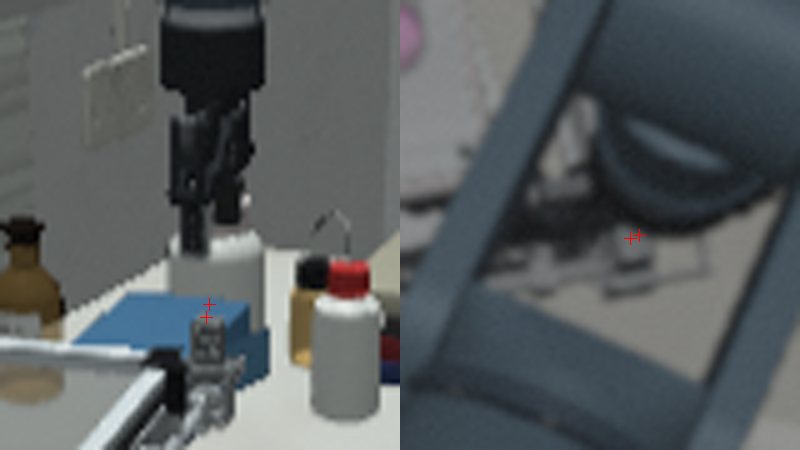

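Laterally the gripper is right in the top view: the +y finger sits at crop (540,225) with the cap at (630,245). The tips still look higher than the reading in the side view. The open jaws straddle the cap either way, so I'll descend gently to the grasp height and check the force.

{"method": "carry_out", "body": {
  "motion": [0,0,0,0.014,-0.003,0,-1,0,0,0,0.012,0,0,-1,0,0,0,0.008,0,0,-1,0,0,0,0,0,0,-1]
}}

```text
time_s: 4.1
eef_pos: [0.612, -0.143, 0.1582]
eef_rot: [0.072, 0.708, 0.067, -0.7]
wrist_force: [-0.3, -0.1, -0.5]
opening: 0.996
```

Run:
```python
from h import *
a=ctrl.camera("side")
to((.610,-.1415,.154))
A=cv2.resize(a[130:210,240:320],(560,560),interpolation=cv2.INTER_CUBIC)
cv2.imwrite("pics/g.png",A)
```

```text
t 4.15 pos [ 0.6123 -0.1432  0.1588] F [0.8251 0.3215 0.117 ] open 0.998 turn [-0.1915 -0.62   -0.4655] shift [ 0.0047 -0.0021  0.002 ]
```

View pics/g.png

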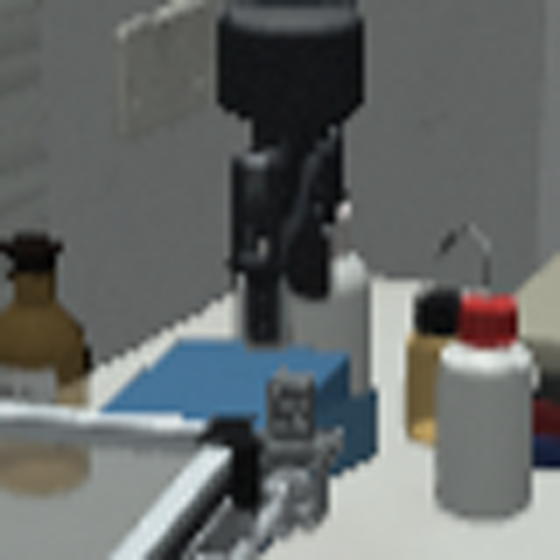

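The near tip at crop (262,345) still looks well above the cap top at (290,372). A closing test settles it: it will either grip at about 0.24 opening or shut clear above the cap, and both are harmless.

{"method": "carry_out", "body": {
  "motion": [0,-0.6,-0.5,0.004,-0.002,0.001,-1,0,0,0,0,0,0,0.3,0,0,0,0,0,0,0.8,0,0,0,0,0,0,0.8,0,0,0,0,0,0,0.8,0,0,0,0,0,0,0.8]
}}

```text
time_s: 4.75
eef_pos: [0.6118, -0.1416, 0.1557]
eef_rot: [0.069, 0.704, 0.07, -0.703]
wrist_force: [-0.9, -0.1, -0.1]
opening: 0.145
```

Run:
```python
from h import *
a=ctrl.camera("side")
to((.610,-.1415,.154))
A=cv2.resize(a[130:210,240:320],(560,560),interpolation=cv2.INTER_CUBIC)
cv2.imwrite("pics/i.png",A)
```

```text
t 4.8 pos [ 0.6118 -0.1416  0.1557] F [ 0.6542 -1.0199 -0.5853] open 0.103 turn [-0.1826 -0.0704  0.0077] shift [ 0.0017 -0.0005  0.0018]
```

View pics/i.png

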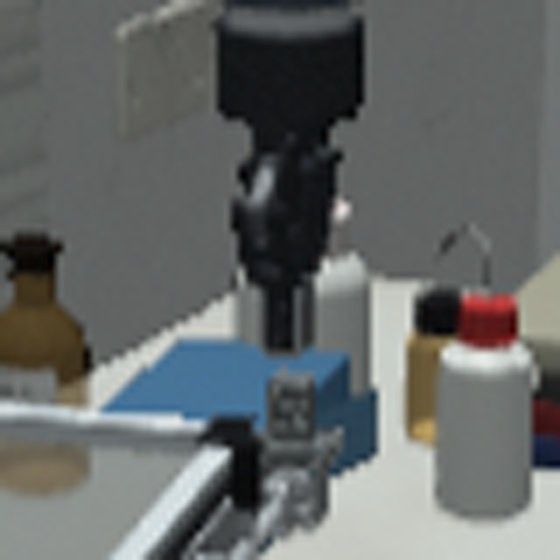

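It closed on nothing (opening 0.10). The closed tip is at crop (282,350), just above the cap top at (292,372). So the reported height is about 40 mm too low, as the pictures kept showing, and the tip is about 4 mm too far towards the post. From here I'll trust the pictures: reopen and descend in guarded steps.

{"method": "carry_out", "body": {
  "motion": [0,0,0,0,0,0.004,-1,0,0,0,0,0,0,-1,0,0,0,0,0,0,-1,0,0,0,0,0,0,-1,0,0,0,0,0,0,-1,0,0,0,0.009,0,0,-1,0,0,0,0.009,0,0,-1,0,0,0,0.008,0,0,-1,0,0,0,0,0,0,-1]
}}

```text
time_s: 5.7
eef_pos: [0.6071, -0.1424, 0.127]
eef_rot: [0.069, 0.704, 0.07, -0.703]
wrist_force: [-1.3, 0.3, -0.3]
opening: 1.002
```

Run:
```python
from h import *
a=ctrl.camera("side")
to((.610,-.1415,.114))
A=cv2.resize(a[130:210,240:320],(560,560),interpolation=cv2.INTER_CUBIC)
cv2.imwrite("pics/j.png",A)
```

```text
t 5.75 pos [ 0.6075 -0.1425  0.1276] F [-0.4346  0.2261  0.4808] open 1.004 turn [-0.19   -0.0752  0.0034] shift [ 0.0137 -0.0005 -0.0027]
```

View pics/j.png

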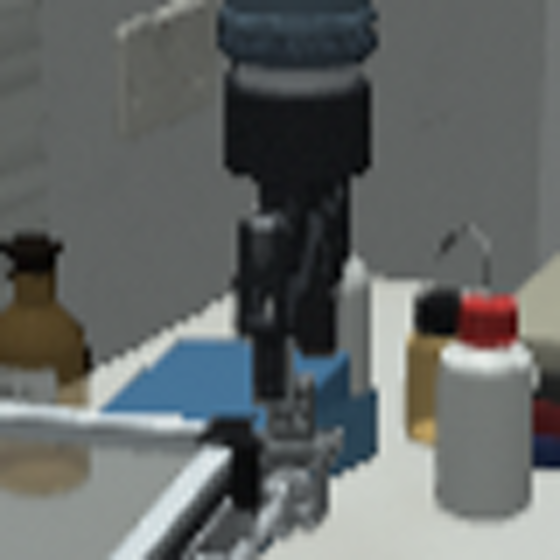

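No contact, and the near tip is now at crop (270,398) with the cap between the fingers. By the picture the true TCP is about 0.167, so I need to go down another 13 mm and close.

{"method": "carry_out", "body": {
  "motion": [0,0,0,0.007,0,0,-1,0,0,0,0.0065,0,0,-1,0,0,0,0,0,0,0,0,0,0,0,0,0,1,0,0,0,0,0,0,1,0,0,0,0,0,0,1,0,0,0,0,0,0,1,0,0,0,0,0,0,1]
}}

```text
time_s: 6.55
eef_pos: [0.6084, -0.145, 0.114]
eef_rot: [0.071, 0.705, 0.068, -0.703]
wrist_force: [1.6, 0.6, -2.8]
opening: 0.223
```

Gripped (opening 0.22 ≈ 19 mm). Now I'll pull the cap off.

{"method": "carry_out", "body": {
  "motion": [0,0,0,0,0.006,0,1,0,0,0,0,0.006,0,1,0,0,0,0,0.006,0,1,0,0,0,0,0.005,0,1,0,0,0,0,0,0,1]
}}

```text
time_s: 7.05
eef_pos: [0.6131, -0.1679, 0.1139]
eef_rot: [0.07, 0.705, 0.069, -0.703]
wrist_force: [0.2, 0.3, -0.0]
opening: 0.225
```

```bash
python3 -c "
from h import *
to((.6084+.1987*.026,-.145-.98*.026,.114))"
```

```text
t 7.05 pos [ 0.6131 -0.1679  0.1139] F [ 0.2037  0.3251 -0.0069] open 0.225 turn [-0.1902 -0.149  -0.0647] shift [-0.0001  0.0026  0.    ]
```

{"method": "carry_out", "body": {
  "motion": [0,0,0,0,0.003,0,1,0,0,0,0,0.002,0,1,0,0,0,0,0.002,0,1]
}}

```text
time_s: 7.35
eef_pos: [0.6135, -0.1702, 0.1139]
eef_rot: [0.067, 0.704, 0.073, -0.703]
wrist_force: [-2.1, 7.6, 4.1]
opening: 0.223
```

The stop was felt (7.6 N back, 25–26 mm travelled). I'll release, rise, and move along to the knob.

{"method": "carry_out", "body": {
  "motion": [0,0,0,0,-0.001,0,-1,0,0,0,0,0,0,-1,0,0,0,0,0,0,-1,0,0,0,0,0,0,-1,0,0,0,0,0,0,-1,0,0,0,0,0,0,-1,0,0,0,-0.025,0,0,-1,0,0,0,-0.03,0,0,-1,0,0,0,0,0,0,-1]
}}

```text
time_s: 8.25
eef_pos: [0.6131, -0.1715, 0.1701]
eef_rot: [-0.068, -0.704, -0.071, 0.704]
wrist_force: [1.3, -0.4, -0.2]
opening: 0.998
```

{"method": "carry_out", "body": {
  "motion": [0,0,0,0,-0.04,0,-1,0,0,0,0,-0.04,0,-1,0,0,0,0,-0.03,0,-1,0,0,0,0,0,0,-1]
}}

```text
time_s: 8.65
eef_pos: [0.591, -0.0624, 0.1698]
eef_rot: [0.067, 0.704, 0.07, -0.704]
wrist_force: [0.3, -0.2, -0.0]
opening: 0.998
```

Run:
```python
from h import *
a=ctrl.camera("side"); b=ctrl.camera("top")
to((.589,-.054,.106))
N=["cap_grip","knob"]
lm("side",N); lm("top",N)
A=cv2.resize(a[130:210,240:320],(400,400),interpolation=cv2.INTER_CUBIC)
B=cv2.resize(b[150:230,270:350],(400,400),interpolation=cv2.INTER_CUBIC)
cv2.imwrite("pics/k.png",np.hstack([A,B]))
```

```text
t 8.75 pos [ 0.5917 -0.0654  0.1699] F [-0.8609 -0.2445 -0.0064] open 1.0 turn [-0.5108 -0.0781  0.1528] shift [ 0.0639 -0.0115  0.0006]
side cap_grip 0.58 [ 0.6148 -0.1707  0.1643]
side knob 0.47 [ 0.5871 -0.0567  0.1596]
top cap_grip 0.7 [ 0.6151 -0.164   0.1623]
top knob 0.46 [ 0.5942 -0.0514  0.1587]
```

View pics/k.png

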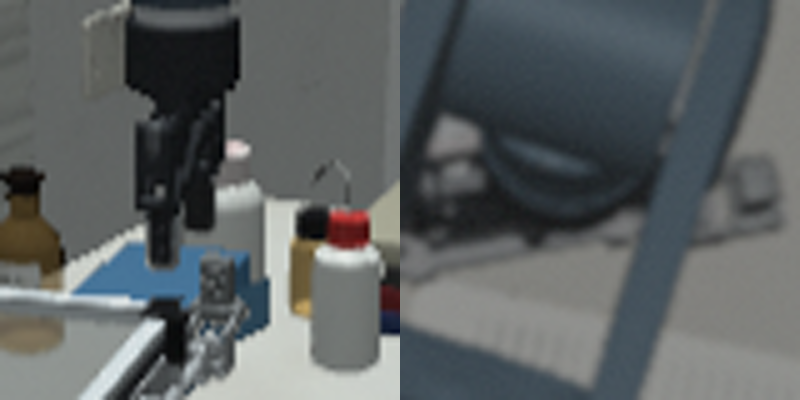

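Both views put the cap about 26 mm off, now at crop (755,185) in the top view. The gripper is over the knob within a centimetre. I'll centre it and descend.

{"method": "carry_out", "body": {
  "motion": [0,0,0,0.01,-0.011,0,-1,0,0,0,0.02,0,0,-1,0,0,0,0.015,0,0,-1,0,0,0,0,0,0,-1]
}}

```text
time_s: 9.35
eef_pos: [0.5899, -0.0571, 0.1217]
eef_rot: [0.064, 0.705, 0.066, -0.704]
wrist_force: [0.3, 0.3, -0.5]
opening: 0.996
```

```bash
python3 -c "
from h import *
to((.589,-.054,.106))"
```

```text
t 9.35 pos [ 0.5899 -0.0571  0.1217] F [ 0.3399  0.32   -0.4892] open 0.996 turn [-0.9265 -0.0803  0.1781] shift [ 0.0157 -0.0032  0.0004]
```

{"method": "carry_out", "body": {
  "motion": [-0.8,0,0.2,0.008,-0.003,0,-1,0,0,0,0.007,0,0,-1,0,0,0,0,0,0,0,0,0,0,0,0,0,1,0,0,0,0,0,0,1,0,0,0,0,0,0,1,0,0,0,0,0,0,1,0,0,0,0,0,0,1]
}}

```text
time_s: 10.15
eef_pos: [0.5904, -0.0541, 0.107]
eef_rot: [0.071, 0.705, 0.07, -0.702]
wrist_force: [0.4, 1.4, -1.7]
opening: 0.183
```

```bash
python3 -c "
from h import *
to((.589,-.054,.106))"
```

```text
t 10.15 pos [ 0.5904 -0.0541  0.107 ] F [ 0.4115  1.4114 -1.6848] open 0.183 turn [-0.0747 -0.1843 -0.0906] shift [ 0.001  -0.0004  0.0014]
```

The knob is gripped (opening 0.183 ≈ 16 mm). Lifting.

{"method": "carry_out", "body": {
  "motion": [0,0,0,-0.004,0,0,1,0,0,0,-0.004,0,0,1,0,0,0,0,0,0,1]
}}

```text
time_s: 10.45
eef_pos: [0.5904, -0.0541, 0.1157]
eef_rot: [0.071, 0.705, 0.07, -0.702]
wrist_force: [0.5, -0.2, -0.2]
opening: 0.188
```

```bash
python3 -c "
from h import *
to((.5904-.0079,-.0541+.0392,.115))"
```

```text
t 10.45 pos [ 0.5904 -0.0541  0.1157] F [ 0.4939 -0.2485 -0.1913] open 0.188 turn [-0.0765 -0.1876 -0.0844] shift [ 0.0006 -0.04    0.    ]
```

{"method": "carry_out", "body": {
  "motion": [0,0,0,0,-0.006,0,1,0,0,0,0,-0.007,0,1,0,0,0,0,-0.007,0,1,0,0,0,0,0,0,1]
}}

```text
time_s: 10.85
eef_pos: [0.5862, -0.0336, 0.1159]
eef_rot: [0.071, 0.705, 0.069, -0.702]
wrist_force: [0.1, 0.6, -0.5]
opening: 0.18
```

```bash
python3 -c "
from h import *
to((.5904-.0079,-.0541+.0392,.115))"
```

```text
t 10.85 pos [ 0.5862 -0.0336  0.1159] F [ 0.0503  0.6394 -0.5063] open 0.18 turn [-0.1192 -0.2091 -0.1518] shift [ 0.0008 -0.0191 -0.    ]
```

It passes the lip freely. I'll go on to the stop.

{"method": "carry_out", "body": {
  "motion": [0,0,0,0,-0.006,0,1,0,0,0,0,-0.006,0,1,0,0,0,0,-0.004,0,1,0,0,0,0,0,0,1]
}}

```text
time_s: 11.25
eef_pos: [0.5827, -0.0161, 0.1158]
eef_rot: [0.071, 0.705, 0.069, -0.702]
wrist_force: [0.6, -1.1, -0.3]
opening: 0.188
```

```bash
python3 -c "
from h import *
to((.5904-.0079,-.0541+.0392,.115))
lm('side',['knob'])"
```

```text
t 11.25 pos [ 0.5827 -0.0161  0.1158] F [ 0.5588 -1.1408 -0.3447] open 0.188 turn [-0.0754 -0.199  -0.1689] shift [ 0.0008 -0.0012 -0.0001]
side knob 0.47 [ 0.5871 -0.0567  0.1596]
```

{"method": "carry_out", "body": {
  "motion": [0,0,0,0,-0.002,0,1,0,0,0,0,-0.002,0,1]
}}

```text
time_s: 11.5
eef_pos: [0.5827, -0.0158, 0.1162]
eef_rot: [0.073, 0.705, 0.067, -0.702]
wrist_force: [0.2, -10.9, -1.0]
opening: 0.184
```

The bolt is at its stop (10.9 N, eases off with the next row), about 39 mm after the start. Now I'll swing the gate along its arc in 2° steps, starting with five.

{"method": "carry_out", "body": {
  "motion": [0,0,0,0,0,0,1,2,0,0,0,-0.001,0.005,1,2,0,0,0,-0.001,0.005,1,2,0,0,0,-0.001,0.005,1,2,0,0,0,-0.001,0.005,1,2,0,0,0,-0.001,0.005,1,0,0,0,0,0,0,1]
}}

```text
time_s: 12.2
eef_pos: [0.5596, -0.0145, 0.117]
eef_rot: [0.008, 0.711, 0.003, -0.703]
wrist_force: [1.4, -1.1, -4.2]
opening: 0.182
```

```bash
cat >> h.py <<'E'
def arc(th,k0=(.5825,-.0158),yaw=0.2,z=.116):
    c,s=np.cos(yaw),np.sin(yaw); G=np.array([[c,-s],[s,c]])
    r0=np.array([-.024,-.138]); H=np.array(k0)-G@r0
    ct,st=np.cos(th),np.sin(th); r=np.array([[ct,st],[-st,ct]])@r0
    p=H+G@r; e=ctrl.get_obs()["eef_pos"][:2]; v=G.T@(e-H); 
    print("angle from pos",np.arctan2(-v[0],-v[1])-np.arctan2(.024,.138),"radius",np.linalg.norm(v),"(want",np.linalg.norm(r0),")")
    to((*p,z),yaw-th)
E
python3 -c "
from h import *
arc(.43)"
```

```text
angle from pos 0.16398745180693589 radius 0.13997788578865947 (want 0.14007141035914503 )
t 12.2 pos [ 0.5596 -0.0145  0.117 ] F [ 1.4405 -1.1047 -4.1635] open 0.182 turn [14.1069 -0.7291 -0.3526] shift [ 0.0005 -0.0104  0.0357]
```

It is tracking the arc: angle 0.164 and the radius is right. Continuing.

{"method": "carry_out", "body": {
  "motion": [2,-0.1,0,0,-0.001,0.0053,1,2,-0.1,0,0,-0.001,0.0053,1,2,-0.1,0,0,-0.001,0.0053,1,2,-0.1,0,0,-0.001,0.0053,1,2,-0.1,0,0,-0.001,0.0053,1,2,0,0,0,-0.001,0.0053,1,2,0,0,0,-0.001,0.0053,1,0,0,0,0,0,0,1]
}}

```text
time_s: 13.0
eef_pos: [0.5272, -0.0053, 0.117]
eef_rot: [-0.079, 0.707, -0.083, -0.698]
wrist_force: [2.7, -1.9, -5.2]
opening: 0.184
```

Run:
```python
from h import *
a=ctrl.camera("side"); b=ctrl.camera("top")
arc(.43)
N=["cap_grip","knob","gate_edge","hinge_line"]
lm("side",N); lm("top",N)
A=cv2.resize(a[150:230,230:310],(400,400),interpolation=cv2.INTER_CUBIC)
B=cv2.resize(b[140:240,260:360],(400,400),interpolation=cv2.INTER_CUBIC)
cv2.imwrite("pics/l.png",np.hstack([A,B]))
```

```text
angle from pos 0.4030504275971385 radius 0.13936708281223503 (want 0.14007141035914503 )
t 13.1 pos [ 0.5275 -0.0055  0.1169] F [ 2.1151 -0.8925 -2.3946] open 0.186 turn [ 0.0555 -0.7307 -0.2994] shift [0.0009 0.0001 0.0038]
side cap_grip 0.19 [ 0.5259 -0.0064  0.1703]
side knob 0.47 [ 0.5268 -0.0072  0.1695]
side gate_edge 0.91 [ 0.5268 -0.101   0.1503]
side hinge_line 0.58 [0.5792 0.124  0.1504]
top cap_grip 0.71 [ 0.6152 -0.1673  0.1639]
top gate_edge 0.84 [ 0.534  -0.1026  0.1517]
top hinge_line 0.75 [ 0.4891 -0.4191  0.002 ]
```

View pics/l.png

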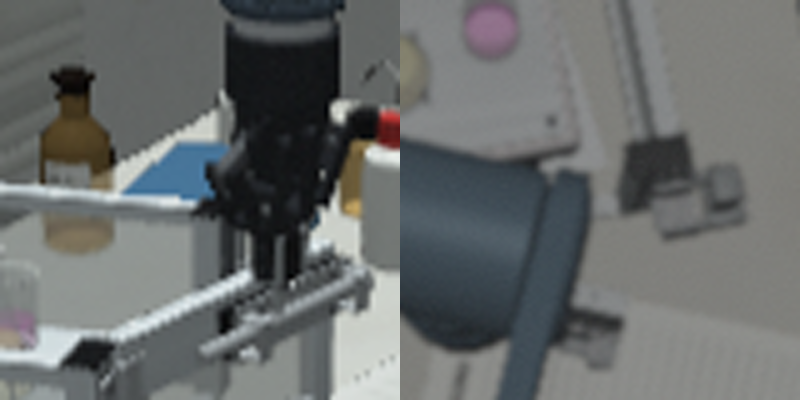

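The picture shows the gate open with the gripper holding the knob at crop (275,275), and the cap off at its stop at (725,185). The networks put the free edge about 98 mm out and the kinematics about 94 mm, so I'll add 2 mm at the knob.

{"method": "carry_out", "body": {
  "motion": [0,0,0,0,0,0.0025,1,0,0,0,0,0,0,1,0,0,0,0,0,0,1,0,0,0,0,0,0,1]
}}

```text
time_s: 13.9
eef_pos: [0.5253, -0.0045, 0.117]
eef_rot: [-0.079, 0.707, -0.084, -0.698]
wrist_force: [3.6, -1.2, -3.1]
opening: 0.184
```

Run:
```python
from h import *
ctrl.camera("side"); ctrl.camera("top")
arc(.43)
N=["cap_grip","knob","gate_edge"]
lm("side",N); lm("top",N)
```

```text
angle from pos 0.42053805106604847 radius 0.13934697726667372 (want 0.14007141035914503 )
t 14.0 pos [ 0.5253 -0.0045  0.117 ] F [ 2.2992 -0.4607 -3.3016] open 0.181 turn [-0.039  -0.7826 -0.2547] shift [0.0009 0.0005 0.0014]
side knob 0.48 [ 0.5252 -0.0041  0.1701]
side gate_edge 0.73 [ 0.5245 -0.1029  0.1507]
top cap_grip 0.42 [ 0.6157 -0.1668  0.1629]
top gate_edge 0.65 [ 0.5312 -0.1027  0.1515]
```

```bash
python3 -c "
from h import *
print(ctrl.hand_in())"
```

```text
the job is handed in; nothing more can be done
None
```

The splash guard is open and I handed the job in at about 14 s, with the gripper still holding the gate by the knob. I pulled the cap to its stop, lifted the bolt about 8.5 mm, and drew it back to its stop. Then I swung the gate open along its arc.

**Last checks**
- **Gate:** the arm's position puts it at 0.42 rad, so the free edge stands about 98 mm out. The networks' edge points give about 101 mm.
- **Bolt:** it is still drawn, with the knob 139 mm from the hinge line against 140 mm expected when fully back. I felt the bolt's stop at about 11 N.
- **Cap:** it is still off, about 26 mm along its rails, going by the top view; I felt its stop at about 8 N. In the last look the side network did not find it, and just before that it mistook the gripper for it.
- **Grip:** still closed on the knob, with about 4 N at the wrist.

**What disagreed**
- **Height reading:** the reported tool height was about 40 mm lower than the fingertips appeared in the pictures. A first closing on the cap caught nothing, so I took heights from the pictures after that, and both grips then took hold.
- **Hinge line:** the top network gave one clearly wrong position for it, which I ignored.

I did not check the bystanders' positions at the end, but felt no unexpected contact.

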